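# Fit the second bracket of a belt rail and lay the rail

## Task

Get the belt stand ready for use. Hook the loose long bracket, the one that matches the bracket already hanging on the stand, into the empty upright level with it: tabs into the slots and down until it sits fully home. Then lay the square rail into the saddles of both brackets so that it reaches over both, let go without dropping anything, and leave everything else on the bench where it is.

Things in the scene. Friction and masses are not known exactly. Their poses are not given: they have to be found in the camera images.
- stand: belt-rail stand: dark steel base plate 150 x 240 x 12 mm, fixed to the bench, carrying two slotted uprights. Origin: under the base, midway between the uprights, in the plane of their slotted faces; x points from the brackets' side into the uprights, y along the row, z up. The uprights stand on the base (z = 12 mm) at y = +70 and -70 mm; which of them is empty varies.
- upright_used: light grey painted steel U-channel standing on the stand, 46 mm wide, 30 deep, 235 tall. Origin: bottom centre of its slotted front face; x points into the channel, z up. Face 4 mm thick with two columns of slots centred at y = +-12.5 mm; slots 10 mm wide, 30 mm tall, open behind; four rows, lower edges at z = 35, 85, 135, 185 mm. This one carries the mounted bracket in its second and third rows.
- upright_free: light grey painted steel U-channel standing on the stand, 46 mm wide, 30 deep, 235 tall. Origin: bottom centre of its slotted front face; x points into the channel, z up. Face 4 mm thick with two columns of slots centred at y = +-12.5 mm; slots 10 mm wide, 30 mm tall, open behind; four rows, lower edges at z = 35, 85, 135, 185 mm. This one is empty.
- mounted_bracket: steel bracket fixed in the used upright, same shape and frame as bracket, home in the slots: its origin lies on the upright's face, 65 mm above the upright's origin. Like any bracket hanging there its arm droops about 1.8 degrees; the frame given is level.
- bracket: loose folded steel bracket, 0.28 to 0.44 kg, standing on the bench on its flat underside. Origin: bottom edge of the back face (which bears on the upright), mid width. x points out of the back, as the tabs do; the arm runs to x = -150 mm; z up. 30 mm wide; back plate 5 mm thick, 100 mm tall. Home in the empty upright, its origin lies at (0, 0, 65) mm in that upright's frame, with 2 to 3 mm of play.
- bracket_grip (a point): middle of the long bracket's arm, at (-75, 0, 22) mm in its frame, axes as the bracket. The arm is an open channel 30 mm wide with flat cheeks 34 mm tall, good to grip across from x = -95 to -60 mm; sloping braces rise within the same width from the cheeks at x = -59 mm to the top of the back plate at z = 100 mm.
- bracket_tabs (a point): middle of the long bracket's four hook tabs, at (0, 0, 51) mm in its frame. Tabs at y = +-12.5 mm, 5 mm wide, nose 2.5 mm, reaching to x = 15 mm: necks at z = 20 to 32 and 70 to 82 mm, each with a lip hanging 10 mm below it, 6 mm clear of the back face. They enter the slots with the bracket 10 to 18 mm above home; held to the face, it then goes down until the necks sit on the slots' lower edges.
- bracket_saddle (a point): middle of the floor of the long bracket's rail saddle, at (-122, 0, 12) mm in its frame: a notch across the arm, open upwards, 26 mm wide, mouth flared; the arm behind it is 34 mm tall, the tip beyond it 38 mm.
- mounted_saddle (a point): the same point of the mounted bracket, in its drooping arm.
- short_bracket: a second loose bracket that is not wanted: the same make and frame, but its arm is only 95 mm long. The two loose brackets may be either way round on the bench.
- rail: straight square metal tube with black end plugs, 20 x 20 x 200 mm, 0.17 to 0.35 kg, lying flat on the bench. Origin at its very centre, y along its length. Laid in both saddles its centre lies at about (-122, 0, 95) mm in the stand's frame, its length along the stand's y.
- felt_wheel: bystander: grey felt polishing disc, 100 mm across, 25 mm thick, lying flat. Leave it alone.
- sisal_wheel: bystander: brown sisal polishing disc, 80 mm across, 20 mm thick, lying flat. Leave it alone.
- felt_cone: bystander: pale felt cone, 68 mm across the foot, 124 mm tall, standing. Leave it alone.
- compound_bar: bystander: pale bar of polishing compound, 120 x 45 x 35 mm, lying flat. Leave it alone.
- jar: bystander: amber glass jar with a steel cap, 68 mm across, 90 mm tall, standing. Leave it alone.
- wrench: bystander: steel wrench, 190 mm long, lying flat. Leave it alone.
- wheel_brush: bystander: hand brush lying flat. Leave it alone.
Things that resemble listed ones, but are neither listed nor needed, are in the scene too. Leave any purple look-alike of the rail alone.

How it is judged:
By the outcome, as a careful person would: the job done as asked, in the order asked, and still so for the second after the job is handed in, with the robot touching nothing.
It also fails if it takes over 64 s, if anything falls off the work surface, if the arm or the gripper's body presses on something with over 40 N, if the wrist force passes 120 N, or if a joint passes its speed limit or range.

## Robot

A 6-joint arm with a two-finger parallel gripper is mounted at the origin on the work surface. World frame = base frame: x ahead of the robot, y to its left, z up, the work surface at z = 0. Lengths are in mm, angles in rad, forces in N, time in s.
With the tool pointing down it reaches from about 225 to 725 mm from the base axis. Payload 3.1 kg.
Tool frame: the origin (TCP) lies midway between the tips of the shut fingers; the grasp point (between the pads) lies 19 mm behind it (robot.grip_depth is the distance from the TCP to the grasp point, in mm); y points along the fingers, x is the direction in which the jaws open and shut, and the axes are right-handed (so a half turn about y gives the same grasp; the last joint's range is limited). The gripper opens to 85 mm and grips with 20 to 120 N. Pads are 22 mm wide; open, the fingers measure 114 mm over their backs; the gripper's body (76 mm by 85 mm) begins 54 mm behind the grasp point. The pads swing forward as they close: fully open they stand 13 mm farther back than shut.
Start: joints at [-1.404, 0.048, 0.099, 1.622, 0, 1.443], TCP at [152.523, -502.349, 231.312] pointing down, gripper open.
Joint ranges: [-2.91, 2.91], [-0.99, 1.94], [-1.21, 1.42], [-2.12, 2.29], [-1.49, 1.47], [-3.14, 3.14]. Speed limits (rad/s): [2.79, 2.79, 3.14, 3.14, 3.14, 3.14].

## Interface

Orientations are given as a unit quaternion [w, x, y, z].
In Python, from bench import robot gives the robot as it stands. Calls block until the motion is done:
- robot.move_ptp(position, orientation): joint-space move of the TCP to a pose.
- robot.move_straight(position, vel=150, frame=None, stop_force=None): straight line of the TCP; frame=None keeps the orientation; vel is the mean speed in mm/s. With stop_force (N) it stops when the force on the tool has changed by that much, and returns True; else False.
- robot.set_joints(angles): joint-space move.
- robot.ungrasp() and robot.close_gripper(grip_force=None): open the fingers fully, or close them until they stop; grip_force is the grip in N (None keeps the last).
- robot.pause(seconds).
- robot.solve_ik(position, orientation): joint angles nearest the present ones, or None.
- robot.get_image(name): name is "scene" or "side" or "wrist"; returns the picture (400x640x3 uint8, blue, green, red); there is no depth.
- robot.get_calibration(name): a dict with "fx", "fy", "cx", "cy" (pixels), "dist" ([k1, k2, p1, p2, k3] as OpenCV has them; the pictures are not rectified), "cam_to_world" (4x4, takes a point from camera to world coordinates). Camera axes: x right, y up, looking along -z (the intrinsics and any distortion apply to the point x, -y, -z); pixel columns grow to the right and rows downward; lengths in mm; the calibration is good to about 2 mm. A picture is of the moment at which its call begins: read the wrist's pose just before it. get_calibration takes no time and is no camera call; for the wrist camera it gives the pose at the moment of the call.
A pose or a line that the arm cannot do raises robot.MotionError and nothing moves.
- robot.finish_job(): hands the job in, once; it reports no verdict.
Readings, each from a call of its own:
- robot.read_time(): time.
- robot.read_qpos(): joint angles.
- robot.read_joint_velocities(): joint speeds.
- robot.read_joint_efforts(): joint torques, N m.
- robot.read_eef_pos(): TCP position.
- robot.read_tool_rot(): TCP orientation.
- robot.read_ft_force(): force on the tool from outside, world axes, zero at the start.
- robot.read_ft_torque(): the same for the moment, N m.
- robot.read_gripper_width(): finger opening in mm.
Only numpy, scipy, OpenCV 4.12 (cv2) and the standard library are available. Lean on these libraries where they do the work, as an engineer would, in place of code of your own. Each camera call takes 0.05 s, during which the arm holds its last target.

## Working session

There is one attempt and no reset: what is moved stays moved. The work goes in short steps, each a Python script; the robot and the scene stay as the last script left them, time stands still between calls to the robot, and variables do not carry over. Pictures are saved under pics/ and viewed, and the job is handed in when it is done.

```bash
ls; mkdir -p pics; python3 - <<'E'
from bench import robot
import cv2
for n in ("scene","side","wrist"):
    cv2.imwrite(f"pics/{n}0.png",robot.get_image(n))
    c=robot.get_calibration(n); print(n,{k:(v if k!="cam_to_world" else [[round(float(x),3) for x in r] for r in v]) for k,v in c.items()})
print(robot.read_time(),robot.read_tool_rot(),robot.grip_depth,robot.read_gripper_width())
E
```

```text
pics
scene {'fx': 396.7856597604174, 'fy': 396.7856597604174, 'cx': 319.52928753663065, 'cy': 201.0881645755886, 'dist': array([-0.03958598,  0.        ,  0.        ,  0.        ,  0.        ]), 'cam_to_world': [[-0.716, -0.564, 0.412, 892.665], [0.698, -0.572, 0.431, 354.62], [-0.007, 0.596, 0.803, 822.828], [0.0, 0.0, 0.0, 1.0]]}
side {'fx': 471.07884249776873, 'fy': 471.07884249776873, 'cx': 322.740262173596, 'cy': 215.80246985933826, 'dist': array([-0.11163211,  0.        ,  0.        ,  0.        ,  0.        ]), 'cam_to_world': [[-0.979, 0.147, -0.141, 318.191], [-0.203, -0.741, 0.64, 793.007], [-0.01, 0.655, 0.755, 1086.233], [0.0, 0.0, 0.0, 1.0]]}
wrist {'fx': 336.4816574395097, 'fy': 336.4816574395097, 'cx': 321.8076775615242, 'cy': 197.97343652455018, 'dist': array([0.02507097, 0.        , 0.        , 0.        , 0.        ]), 'cam_to_world': [[0.29, 0.906, 0.31, 231.89], [-0.957, 0.275, 0.092, -479.189], [-0.002, -0.323, 0.946, 374.134], [0.0, 0.0, 0.0, 1.0]]}
0.15 [ 0.56846255 -0.56754777  0.42162578 -0.42067988] 18.700000000000003 85.46161155805204
```

View pics/scene0.png

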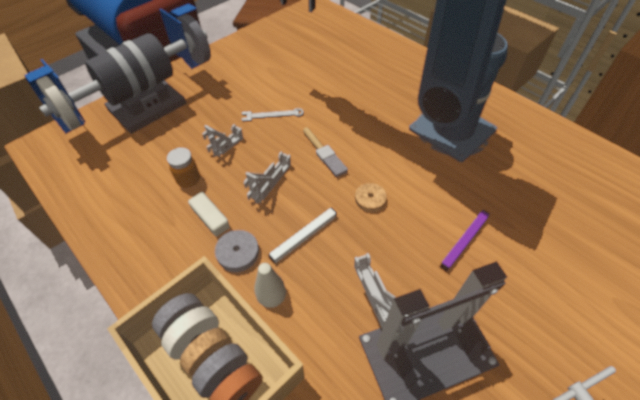

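View pics/side0.png

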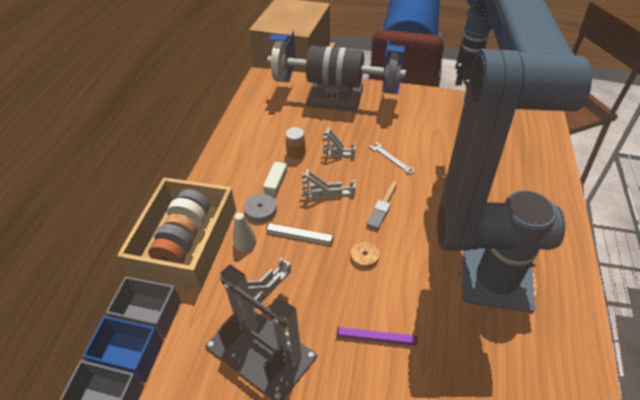

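View pics/wrist0.png

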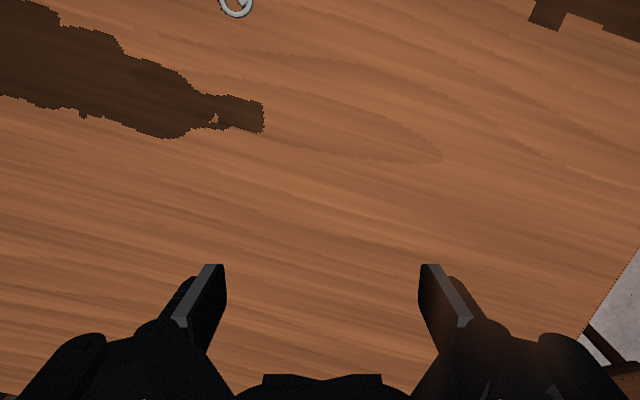

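```bash
cat > h.py <<'E'
import numpy as np, cv2
from bench import robot
from scipy.spatial.transform import Rotation as R
def K(c): return np.array([[c["fx"],0,c["cx"]],[0,c["fy"],c["cy"]],[0,0,1.]])
def ray(c,px):
    u=cv2.undistortPoints(np.array(px,float).reshape(-1,1,2),K(c),np.array(c["dist"])).reshape(-1,2)
    T=np.array(c["cam_to_world"]); d=np.c_[u[:,0],-u[:,1],-np.ones(len(u))]@T[:3,:3].T
    return T[:3,3],d
def onz(c,px,z):
    o,d=ray(c,px); z=np.broadcast_to(np.asarray(z,float),(len(d),)); return o+d*((z-o[2])/d[:,2])[:,None]
def proj(c,P):
    T=np.array(c["cam_to_world"]); q=(np.atleast_2d(P)-T[:3,3])@T[:3,:3]; q=q*[1,-1,-1]
    return cv2.projectPoints(q.reshape(-1,1,3),np.zeros(3),np.zeros(3),K(c),np.array(c["dist"]))[0].reshape(-1,2)
def crop(img,x0,y0,x1,y1,s,name):
    cv2.imwrite(name,cv2.resize(img[y0:y1,x0:x1],None,fx=s,fy=s,interpolation=cv2.INTER_CUBIC))
E
python3 - <<'E'
from h import *
s=cv2.imread("pics/scene0.png"); d=cv2.imread("pics/side0.png")
crop(s,190,110,350,230,5,"pics/c1.png"); crop(s,350,230,510,400,3.5,"pics/c2.png")
crop(d,250,110,370,260,4,"pics/c3.png"); crop(d,195,250,335,400,4,"pics/c4.png")
E
```

```text
(no output)
```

View pics/c1.png

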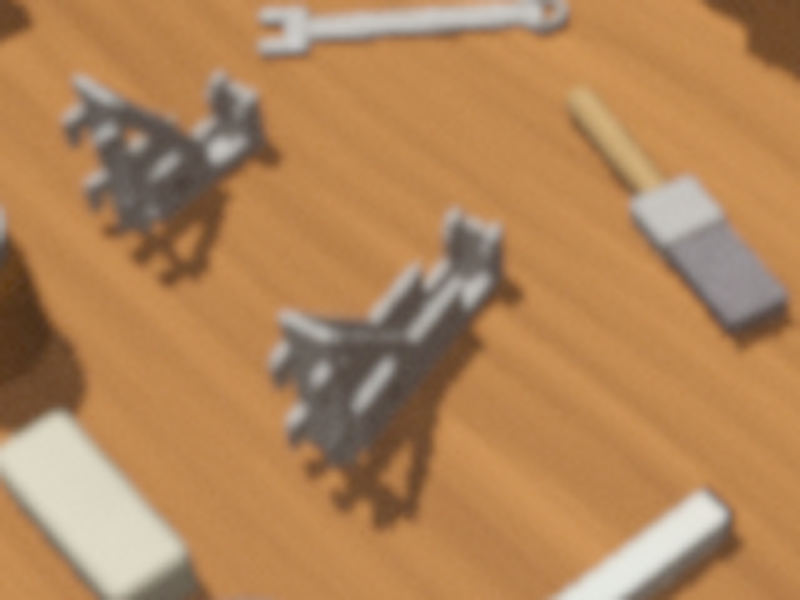

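View pics/c2.png

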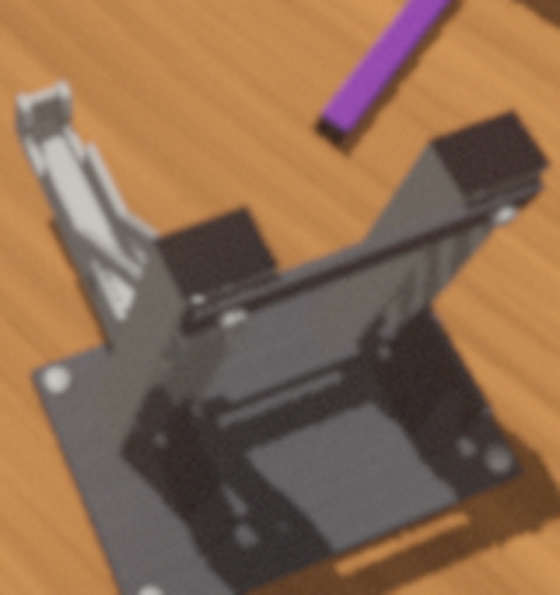

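View pics/c3.png

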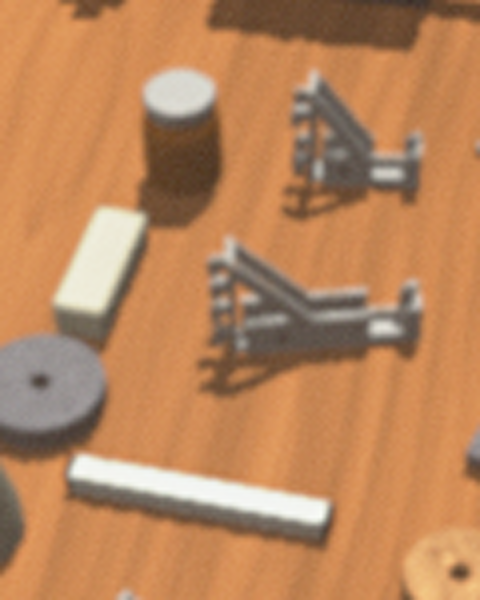

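View pics/c4.png

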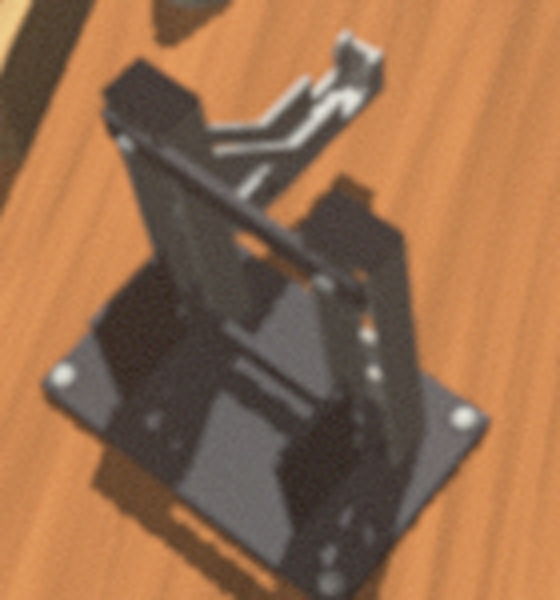

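```bash
python3 - <<'E'
from h import *
np.set_printoptions(precision=1,suppress=True)
s=robot.get_calibration("scene"); d=robot.get_calibration("side")
S=np.array([(160,240),(247,208),(277,262),(432,145),(515,112),(548,160)])/3.5+[350,230]
D=np.array([(140,58),(200,100),(105,95),(345,177),(405,235),(305,230)])/4+[195,250]
print(onz(s,S,247));print(onz(d,D,247))
print("base",onz(s,np.array([(37,372),(522,470)])/3.5+[350,230],12)); print(onz(d,np.array([(45,385),(490,422),(335,600)])/4+[195,250],12))
r=np.array([(273-0,255),(335,213)]);
print("rail s",onz(s,np.array([(270,253),(272,262),(337,212)]),[20,0,20]))
print("rail d",onz(d,np.array([(72,455),(70,490),(328,500),(322,538)])/4+[250,110],[20,0,20,0]))
# long bracket: scene tip/bottom, back
print("br s", onz(s,np.array([(345,465),(495,290),(455,212),(500,228),(283,312),(335,338)])/5+[190,110],[0,0,38,38,100,100]))
print("br d", onz(d,np.array([(240,352),(410,340),(408,282),(418,290),(230,240)])/4+[250,110],[0,0,38,38,100]))
E
```

```text
[[644.1 260.8 247. ]
 [604.9 278.4 247. ]
 [615.8 303.  247. ]
 [519.7 319.4 247. ]
 [477.5 337.5 247. ]
 [488.4 361.2 247. ]]
[[644.5 258.5 247. ]
 [603.8 278.1 247. ]
 [655.2 285.5 247. ]
 [515.2 308.8 247. ]
 [476.6 335.8 247. ]
 [527.1 343.2 247. ]]
base [[656.8 224.1  12. ]
 [504.3 453.8  12. ]]
[[714.2 356.5  12. ]
 [439.8 323.2  12. ]
 [503.7 448.4  12. ]]
rail s [[666.1 -49.4  20. ]
 [672.5 -38.    0. ]
 [473.7 -21.6  20. ]]
rail d [[669.7 -48.9  20. ]
 [668.3 -31.7   0. ]
 [475.6 -44.2  20. ]
 [476.1 -24.4   0. ]]
br s [[ 586.3 -191.8    0. ]
 [ 451.5 -227.     0. ]
 [ 449.9 -257.6   38. ]
 [ 440.4 -231.5   38. ]
 [ 587.  -217.6  100. ]
 [ 579.4 -187.2  100. ]]
br d [[ 575.2 -193.1    0. ]
 [ 445.7 -232.     0. ]
 [ 453.  -258.    38. ]
 [ 443.9 -250.7   38. ]
 [ 584.7 -214.3  100. ]]
```

```bash
cat >> h.py <<'E'
def rot_now():
    q=np.array(robot.read_tool_rot()); return R.from_quat(q[[1,2,3,0]]).as_matrix()
def quat(M):
    q=R.from_matrix(M).as_quat(); return q[[3,0,1,2]]
CAMS=1
def down(cam_yaw):
    "tool down with camera on heading cam_yaw (rad): sign decided by CZ"
    c=np.array([np.cos(cam_yaw),np.sin(cam_yaw),0]); z=CZ*c; y=np.array([0,0,-1.]); x=np.cross(y,z)
    return quat(np.c_[x,y,z])
CZ=1
E
python3 - <<'E'
from h import *
np.set_printoptions(precision=3,suppress=True)
M=rot_now(); c=robot.get_calibration("wrist"); off=np.array(c["cam_to_world"])[:3,3]-np.array(robot.read_eef_pos())
print(M, M.T@off)
CZv=np.sign((M.T@off)[2]); import h; h.CZ=CZv; print(CZv)
for z in (3,200):
  for p,y in (((512,-221),17),((466,260),65)):
    for k in (0,180):
      print(p,z,k,robot.solve_ik(np.array([*p,z]),down(np.deg2rad(y+k))))
E
```

```text
[[ 0.291 -0.     0.957]
 [-0.957  0.002  0.291]
 [-0.002 -1.     0.   ]] [   1.104 -143.744   82.64 ]
1.0
(512, -221) 3 0 [-0.528  0.206 -0.187  1.178  0.     2.317]
(512, -221) 3 180 [-0.528  0.206 -0.187  1.178  0.    -0.824]
(466, 260) 3 0 [ 0.383  0.147 -0.255  1.169  0.     2.39 ]
(466, 260) 3 180 [ 0.383  0.147 -0.255  1.169  0.    -0.751]
(512, -221) 200 0 [-0.528  0.128  0.123  1.565  0.     2.317]
(512, -221) 200 180 [-0.528  0.128  0.123  1.565  0.    -0.824]
(466, 260) 200 0 [0.383 0.065 0.055 1.561 0.    2.39 ]
(466, 260) 200 180 [ 0.383  0.065  0.055  1.561  0.    -0.751]
```

```bash
python3 - <<'E'
from h import *
robot.move_ptp(np.array([505,-221,190]),down(np.deg2rad(197)))
c=robot.get_calibration("wrist"); im=robot.get_image("wrist")
import pickle; pickle.dump(c,open("w1.pkl","wb")); cv2.imwrite("pics/w1.png",im)
print(robot.read_time(),robot.read_eef_pos())
E
```

```text
2.1583 [ 504.78606429 -221.61044285  190.08127333]
```

View pics/w1.png

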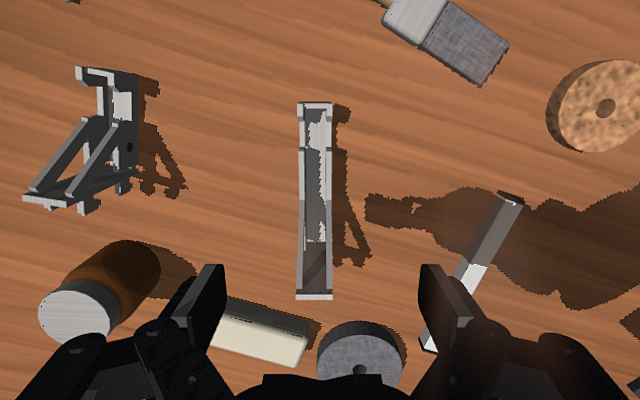

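```bash
python3 - <<'E'
from h import *
im=cv2.imread("pics/w1.png"); crop(im,270,90,380,310,2.7,"pics/w1a.png"); 
crop(im,410,180,540,360,3.3,"pics/w1b.png")
E
```

```text
(no output)
```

View pics/w1a.png

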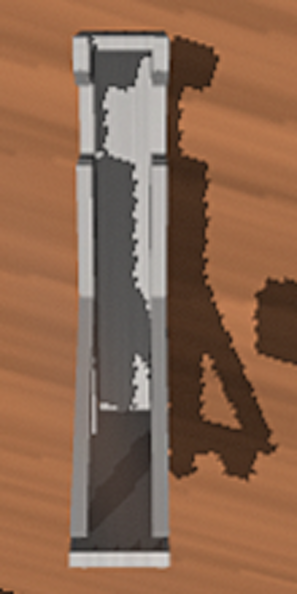

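View pics/w1b.png

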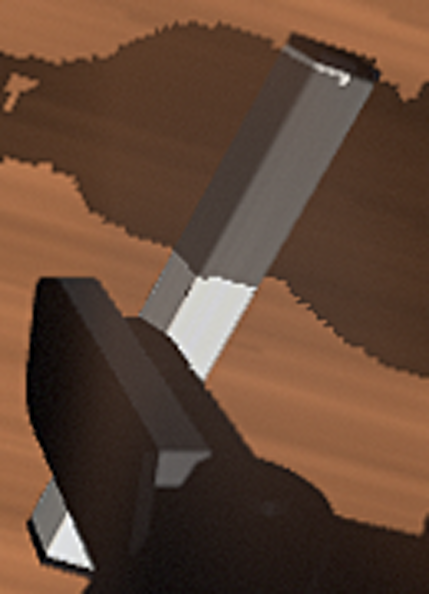

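```bash
python3 - <<'E'
from h import *
import pickle; c=pickle.load(open("w1.pkl","rb"))
np.set_printoptions(precision=1,suppress=True)
P=onz(c,np.array([(69,567),(169,567),(74,34),(167,34),(77,163),(168,163),(78,298),(167,298)])/2.7+[270,90],[100,100,38,38,34,34,34,34])
print(P); b=P[:2].mean(0)[:2]; t=P[2:4].mean(0)[:2]; v=b-t; print(b,t,np.linalg.norm(v),np.rad2deg(np.arctan2(v[1],v[0])))
print(np.linalg.norm(P[0]-P[1]),np.linalg.norm(P[2]-P[3]))
print("rail",onz(c,np.array([(305,75),(380,82),(290,35),(205,380)])/3.3+[410,180],[20,20,20,20]))
E
```

```text
[[ 591.5 -218.7  100. ]
 [ 582.7 -189.8  100. ]
 [ 445.9 -262.1   38. ]
 [ 437.4 -234.3   38. ]
 [ 485.6 -250.4   34. ]
 [ 476.8 -221.4   34. ]
 [ 531.2 -237.3   34. ]
 [ 522.1 -207.5   34. ]]
[ 587.1 -204.3] [ 441.7 -248.2] 151.92357388142844 16.802360106455094
30.18654401713684 29.11306237019776
rail [[480.3 -44.8  20. ]
 [475.9 -22.7  20. ]
 [470.3 -54.6  20. ]
 [586.1 -28.   20. ]]
```

```bash
python3 - <<'E'
from h import *
import pickle; c=pickle.load(open("w1.pkl","rb"))
np.set_printoptions(precision=1,suppress=True)
P=onz(c,np.array([(138,190),(132,80),(75,310),(215,320),(360,330),(100,205)]),[0,38,90,35,25,100]);a=np.deg2rad(16.8);o=np.array([586.5,-204.4])
print(np.c_[P,(P[:,:2]-o)@np.array([[np.cos(a),-np.sin(a)],[np.sin(a),np.cos(a)]])])
E
```

```text
[[ 580.4 -397.9    0.   -61.8 -183.4]
 [ 468.7 -396.7   38.  -168.3 -150. ]
 [ 661.  -393.7   90.    16.7 -202.7]
 [ 686.  -286.1   35.    71.7 -107. ]
 [ 661.4 -130.8   25.    93.    48.8]
 [ 553.6 -377.3  100.   -81.5 -156. ]]
```

Scene: the long bracket is at scene px (268,178), the short one at (225,140), and the mounted one at (375,290). The rail is the silver one at (303,235); the purple one at (465,238) is the look-alike. The wrist crop confirms the 150 mm bracket, so I'm grasping it.

```bash
cat >> h.py <<'E'
BYAW=np.deg2rad(16.8); BO=np.array([586.5,-204.4]); 
GX=-77.
E
python3 - <<'E'
from h import *
a=BYAW; g=BO+GX*np.array([np.cos(a),np.sin(a)]); q=down(a+np.pi)
robot.move_ptp(np.array([*g,100]),q)
print(robot.move_straight(np.array([*g,6]),vel=120,stop_force=15))
robot.close_gripper(60); print(robot.read_gripper_width(),robot.read_eef_pos(),robot.read_ft_force())
robot.move_straight(np.array([*g,150]),vel=150)
print(robot.read_gripper_width(),robot.read_eef_pos(),robot.read_ft_force(),robot.read_ft_torque(),robot.read_time())
E
```

```text
False
29.09253828706347 [ 513.21415278 -226.84937382    6.61901635] [-0.31433221  0.02561296  2.61046286]
28.870003072821564 [ 511.90247754 -226.16271881  148.3014659 ] [-0.37918014  0.26193615 -3.68262923] [0.00345386 0.05883985 0.02646067] 5.2
```

```bash
cat >> h.py <<'E'
SYAW=np.arctan2(.906,.424); SO=np.array([561.5,298.5])
def st(x,y):
    c,s=np.cos(SYAW),np.sin(SYAW); return SO+np.array([c*x-s*y,s*x+c*y])
E
python3 - <<'E'
from h import *
import pickle
robot.move_ptp(np.array([*st(-200,0),250]),down(SYAW+np.pi)); robot.pause(0.2)
c=robot.get_calibration("wrist"); im=robot.get_image("wrist")
pickle.dump(c,open("w2.pkl","wb")); cv2.imwrite("pics/w2.png",im)
print(robot.read_time(),robot.read_eef_pos(),robot.read_gripper_width())
E
```

```text
6.8 [476.89866076 116.47854662 249.50101092] 29.02431926325737
```

View pics/w2.png

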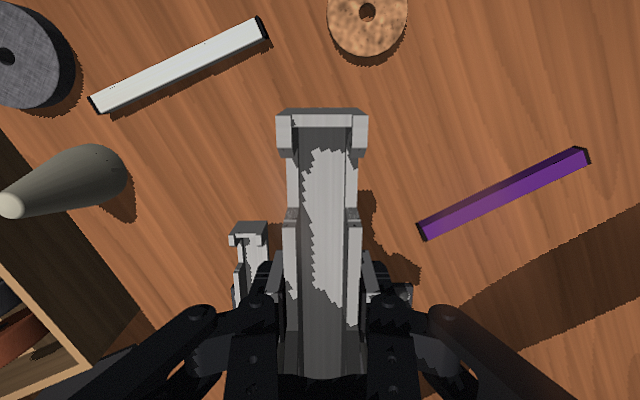

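```bash
python3 - <<'E'
from h import *
im=cv2.imread("pics/w2.png"); crop(im,215,95,425,315,2.7,"pics/w2a.png")
s=cv2.imread("pics/scene0.png"); d=cv2.imread("pics/side0.png")
crop(s,385,255,515,310,6,"pics/c5.png"); crop(d,215,255,305,345,6,"pics/c6.png")
E
```

```text
(no output)
```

View pics/w2a.png

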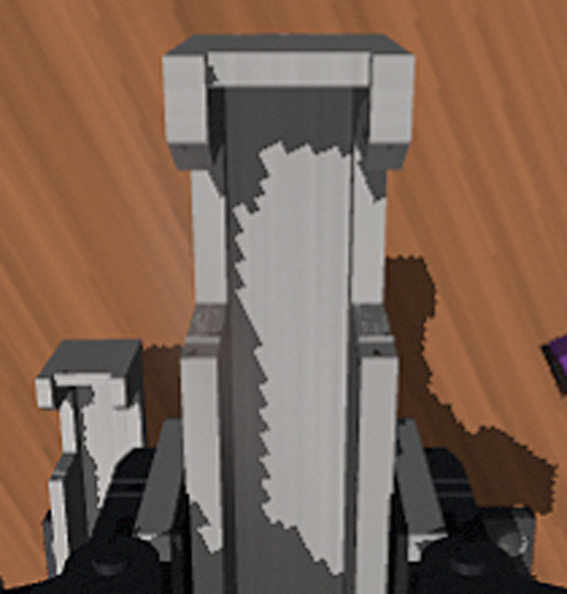

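View pics/c5.png

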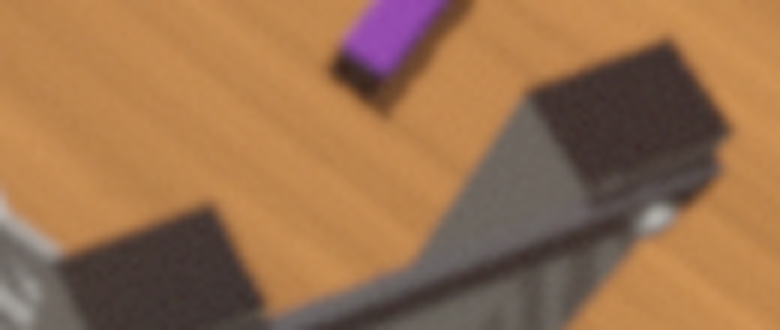

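View pics/c6.png

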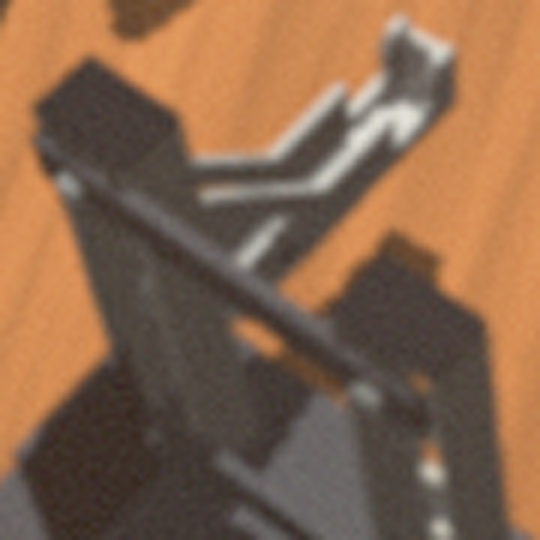

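```bash
cat > fit.py <<'E'
from h import *
import pickle
from scipy.optimize import least_squares
np.set_printoptions(precision=2,suppress=True)
s=robot.get_calibration("scene"); d=robot.get_calibration("side"); w=pickle.load(open("w2.pkl","rb"))
m=[(0,-93,247),(0,-47,247),(30,-47,247),(0,47,247),(0,93,247),(30,93,247)]
S=np.array([(57,262),(212,205),(265,305),(527,95),(668,40),(730,132)])/6+[385,255]
m2=[(0,-93,247),(0,-47,247),(30,-93,247),(0,47,247),(0,93,247),(30,47,247)]
D=np.array([(90,57),(178,120),(35,107),(392,262),(485,325),(330,305)])/6+[215,255]
a=np.deg2rad(1.8); tip=[-150*np.cos(a)+38*np.sin(a)*1,0,77+38*np.cos(a)-150*np.sin(a)]
m3=[(tip[0],-85,tip[2]),(tip[0],-55,tip[2])]
W=np.array([(36,378),(141,378)])/2.7+[215,95]
sets=[(s,m,S,1),(d,m2,D,1),(w,m3,W,1/1.5)]
def tr(p,M):
    M=np.array(M,float);c,t=np.cos(p[2]),np.sin(p[2]); return np.c_[p[0]+c*M[:,0]-t*M[:,1],p[1]+t*M[:,0]+c*M[:,1],M[:,2]]
def res(p,sets=sets): return np.concatenate([((proj(c,tr(p,M))-X)*k).ravel() for c,M,X,k in sets])
p0=[*SO,SYAW]
for nm,ss in (("all",sets),("scene",sets[:1]),("side",sets[1:2])):
    r=least_squares(lambda p:res(p,ss),p0,loss="soft_l1"); print(nm,r.x[:2],np.rad2deg(r.x[2]));
    if nm=="all": print(r.fun.reshape(-1,2))
print("tip m",onz(w,W,tip[2]), tr(p0,m3))
# held bracket: tip width
h=np.array([(163,55),(414,55)])/2.7+[215,95]; z=249.5-6.6+38; T=onz(w,h,z); print("held",T,np.linalg.norm(T[0]-T[1]))
# rail
P=onz(w,np.array([(90,97),(101,113),(258,17),(268,40)]),20);print("rail",P)
E
python3 fit.py
```

```text
all [560.93 296.83] 64.7905819766848
[[-1.01 -1.23]
 [-0.02 -1.03]
 [ 0.32 -0.36]
 [-0.31 -0.95]
 [ 0.49 -0.35]
 [ 0.83  0.14]
 [-0.07 -0.53]
 [ 0.65 -0.48]
 [-0.57  0.27]
 [-1.61 -1.39]
 [ 0.23 -0.14]
 [-0.81  1.64]
 [ 1.61  1.74]
 [-2.57  1.68]]
scene [561.94 297.37] 65.31718041321099
side [560.09 297.08] 64.97359673666433
tip m [[575.15 122.82 110.27]
 [542.93 138.1  110.27]] [[575.44 127.76 110.27]
 [548.27 140.48 110.27]]
held [[459.43  42.66 280.9 ]
 [432.13  55.53 280.9 ]] 30.180848079756196
rail [[667.09 -50.16  20.  ]
 [666.95 -32.2   20.  ]
 [471.62 -42.07  20.  ]
 [472.43 -19.95  20.  ]]
```

```bash
sed -i 's/^SYAW=.*/SYAW=np.deg2rad(65.1); SO=np.array([561.,297.2])/' h.py; python3 - <<'E'
from h import *
import pickle
Q=down(SYAW+np.pi)
robot.move_straight(np.array([*st(-77-35,70),97.6]),frame=Q,vel=150) if 0 else robot.move_ptp(np.array([*st(-77-50,70),150]),Q)
t=np.array([*st(-77-28,70),97.6])
robot.move_straight(t,vel=120); robot.pause(0.2)
e=np.array(robot.read_eef_pos())-t; print(e, robot.read_tool_rot(),Q)
for n in ("scene","side","wrist"): cv2.imwrite(f"pics/{n}3.png",robot.get_image(n))
pickle.dump(robot.get_calibration("wrist"),open("w3.pkl","wb"))
print(robot.read_time(),robot.read_ft_force(),robot.read_ft_torque())
s=cv2.imread("pics/scene3.png"); d=cv2.imread("pics/side3.png")
crop(s,380,200,540,330,5,"pics/c7.png"); crop(d,215,250,335,350,6,"pics/c8.png")
E
```

```text
[0.83899791 0.04530379 1.30516079] [-0.15186585  0.1532691   0.69085004 -0.69005186] [-0.15244342  0.15244342  0.69047882 -0.69047882]
8.3917 [ 0.50579738 -0.22563807 -3.0563222 ] [-0.07456412 -0.03703934 -0.02755959]
```

View pics/c7.png

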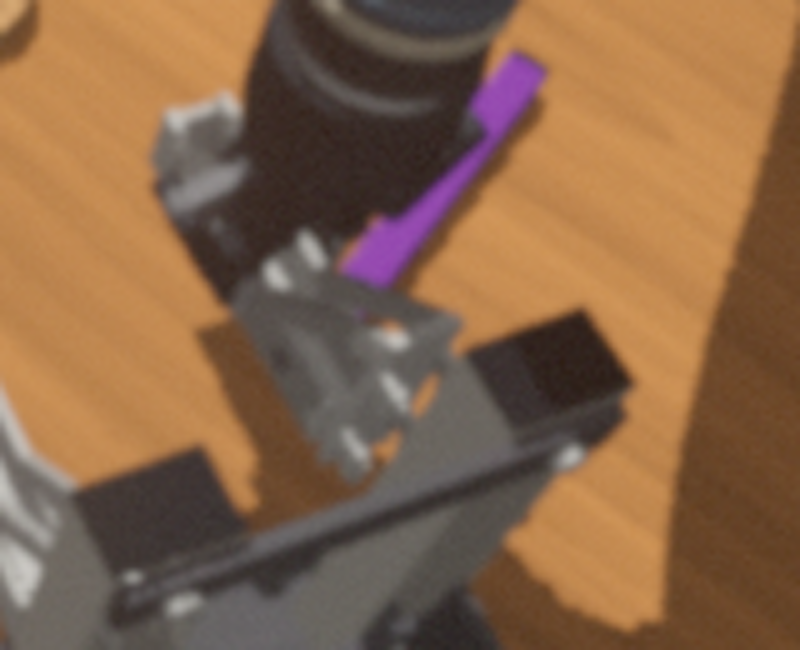

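View pics/c8.png

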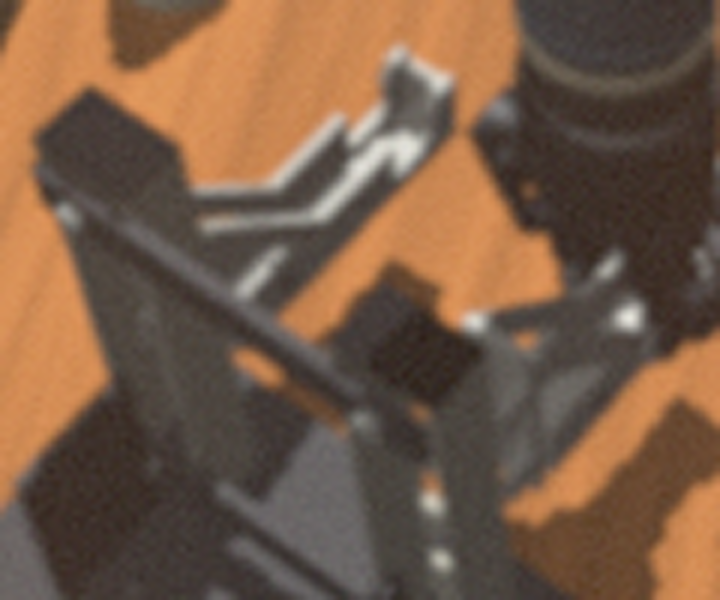

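View pics/wrist3.png

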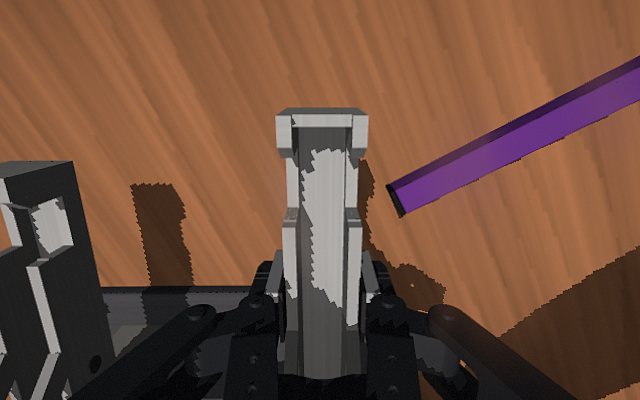

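```bash
python3 - <<'E'
from h import *
import pickle
np.set_printoptions(precision=2,suppress=True)
im=cv2.imread("pics/wrist3.png"); crop(im,0,150,120,350,3,"pics/w3a.png")
w=pickle.load(open("w3.pkl","rb"))
tcp=np.array(robot.read_eef_pos()); M=rot_now(); 
u=M[:,2]*-1; u[2]=0; u/=np.linalg.norm(u); v=np.cross([0,0,1],u); print("yaw",np.rad2deg(np.arctan2(u[1],u[0])))
def held(x,y,z): return tcp+u*(x-GX)+v*y+np.array([0,0,z-6.6])
s=robot.get_calibration("scene"); d=robot.get_calibration("side")
pts=np.array([held(0,15,100),held(0,-15,100),held(15,12.5,80),held(15,-12.5,80)])
print("scene pred c7",(proj(s,pts)-[380,200])*5); print("side pred c8",(proj(d,pts)-[215,250])*6)
fu=np.array([[*st(0,47),247],[*st(0,93),247],[*st(30,93),247]])
print("upright c7",(proj(s,fu)-[380,200])*5,"c8",(proj(d,fu)-[215,250])*6)
a=np.deg2rad(1.8);ca,sa=np.cos(a),np.sin(a)
def mnt(x,y,z): # droop about origin
    X=x*ca+z*sa*(-1)*-1*0 + z*0; 
    xx=x*ca - z*sa; zz=z*ca + x*sa
    return np.array([*st(xx,-70+y),77+zz])
mp=np.array([mnt(-150,15,38),mnt(-150,-15,38),mnt(-150,15,0)]); print("mount pred w3a",(proj(w,mp)-[0,150])*3, "x",mp)
hp=np.array([held(-150,15,38),held(-150,-15,38)]); print("held pred wrist",proj(w,hp))
E
```

```text
yaw 65.09173305262371
scene pred c7 [[464.65 321.41]
 [391.36 347.36]
 [464.26 384.73]
 [403.92 406.57]]
side pred c8 [[525.48 364.35]
 [460.43 321.06]
 [496.86 417.61]
 [443.3  381.31]]
upright c7 [[463.05 349.62]
 [584.12 306.14]
 [637.94 385.08]] c8 [[382.33 284.05]
 [486.85 354.  ]
 [430.5  417.71]]
mount pred w3a [[  29.59   94.24]
 [-209.11   93.92]
 [ 231.44   39.46]] x [[547.26 136.97 110.27]
 [574.47 124.34 110.27]
 [547.76 138.05  72.29]]
held pred wrist [[369.09 118.87]
 [277.   118.95]]
```

View pics/w3a.png

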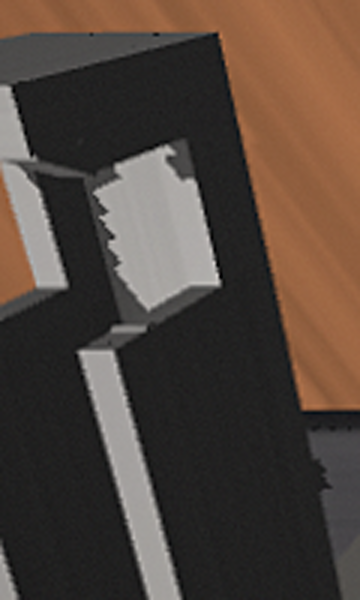

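```bash
python3 - <<'E'
from h import *
np.set_printoptions(precision=2,suppress=True)
f0=np.array(robot.read_ft_force())
r=robot.move_straight(np.array([*st(-77+5,70),96.5]),vel=30,stop_force=10)
robot.pause(0.1)
p=np.array(robot.read_eef_pos()); a=SYAW
rel=p[:2]-SO; print(r,"stand xy",rel@[np.cos(a),np.sin(a)]+77,rel@[-np.sin(a),np.cos(a)],p[2]-6.6-77,np.array(robot.read_ft_force())-f0,robot.read_ft_torque(),robot.read_time(),robot.read_gripper_width())
for n in ("scene","side"): cv2.imwrite(f"pics/{n}4.png",robot.get_image(n))
s=cv2.imread("pics/scene4.png"); d=cv2.imread("pics/side4.png")
crop(s,400,220,520,320,6,"pics/c9.png"); crop(d,235,270,335,350,7,"pics/c10.png")
E
```

```text
True stand xy -2.040733624645938 71.34305806394823 10.398314077154737 [-1.4   0.08  0.69] [-0.05  0.07 -0.04] 9.4 28.931314482230867
```

View pics/c9.png

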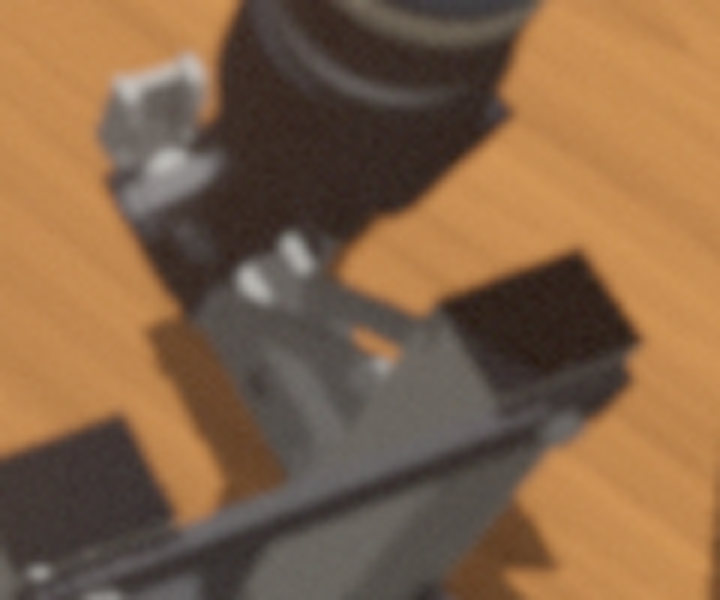

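View pics/c10.png

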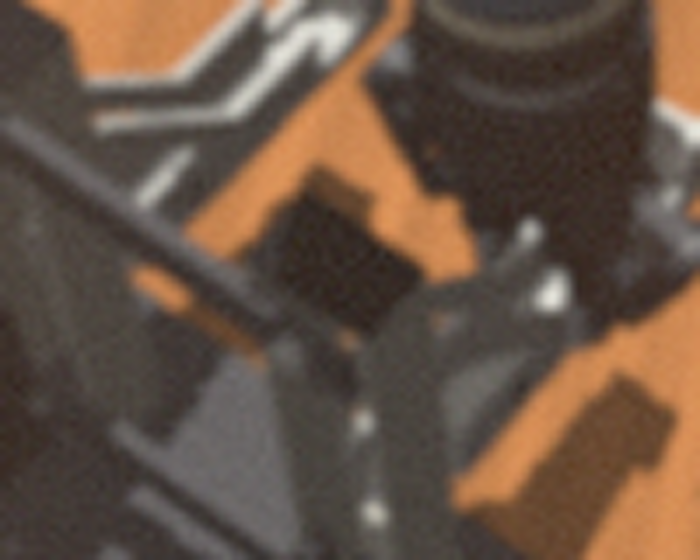

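```bash
cat >> h.py <<'E'
def stat(tag=""):
    p=np.array(robot.read_eef_pos()); a=SYAW; rel=p[:2]-SO
    print(tag,"bracket x %.1f y %.1f z %.1f"%(rel@[np.cos(a),np.sin(a)]-GX,rel@[-np.sin(a),np.cos(a)],p[2]-83.6),"F",np.round(robot.read_ft_force(),1),"T",np.round(robot.read_ft_torque(),2),"t",robot.read_time(),"w %.1f"%robot.read_gripper_width(),flush=True)
E
python3 - <<'E'
from h import *
stat()
r=robot.move_straight(np.array([*st(-77-2,71),97.5]),vel=30,stop_force=15);print(r); stat("up")
r=robot.move_straight(np.array([*st(-77+6,71),97.5]),vel=20,stop_force=15);print(r); stat("fwd")
E
```

```text
bracket x -2.5 y 71.6 z 9.9 F [-0.1  0.1 -4.3] T [-0.11 -0.05  0.04] t 9.5 w 29.1
False
up bracket x -1.8 y 70.9 z 14.1 F [ 0.7  0.7 -3.6] T [-0.06  0.07  0.05] t 9.7667 w 29.1
True
fwd bracket x -1.9 y 71.6 z 11.9 F [-2.  -0.6 -2.9] T [-0.07  0.04 -0.06] t 10.1083 w 29.2
```

```bash
python3 - <<'E'
from h import *
r=robot.move_straight(np.array([*st(-77-1.0,71.2),80.]),vel=20,stop_force=20);print(r); stat("down"); robot.pause(0.2); stat("settled")
E
```

```text
False
down bracket x -1.3 y 71.4 z -1.5 F [-5.6 -4.4  8.9] T [-0.23  0.7   0.18] t 10.975 w 29.2
settled bracket x -1.3 y 71.4 z -1.5 F [-5.  -5.3  9.1] T [-0.32  0.68  0.19] t 11.175 w 29.0
```

```bash
python3 - <<'E'
from h import *
r=robot.move_straight(np.array([*st(-77-1.0,71.2),76.]),vel=20,stop_force=18);print(r); robot.pause(0.1);stat("down")
for n in ("scene","side","wrist"): cv2.imwrite(f"pics/{n}5.png",robot.get_image(n))
s=cv2.imread("pics/scene5.png"); d=cv2.imread("pics/side5.png")
a=cv2.resize(s[220:320,400:520],None,fx=4,fy=4,interpolation=3); b=cv2.resize(d[270:350,235:335],None,fx=4,fy=4,interpolation=3)
o=np.zeros((400,800+80,3),np.uint8); o[:,:480]=a; o[:320,480:880]=b; cv2.imwrite("pics/c11.png",o[:,:880][:, :880][:, 80:])
E
```

```text
False
down bracket x -1.5 y 71.2 z -3.1 F [-8.9 -5.7 17.7] T [-0.92  1.55  0.29] t 11.625 w 28.9
```

View pics/c11.png

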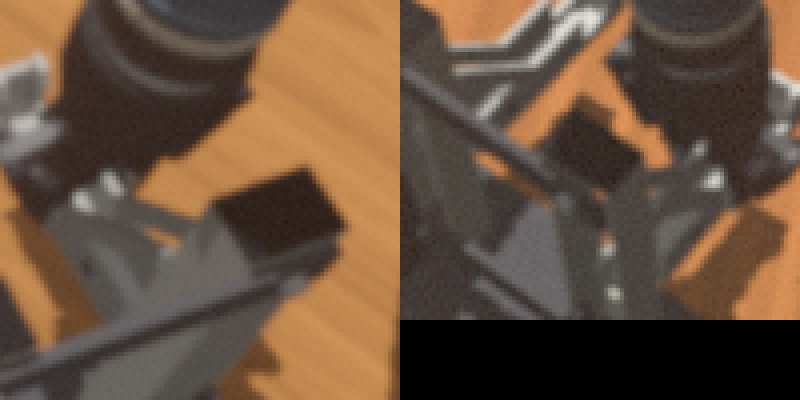

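View pics/wrist5.png

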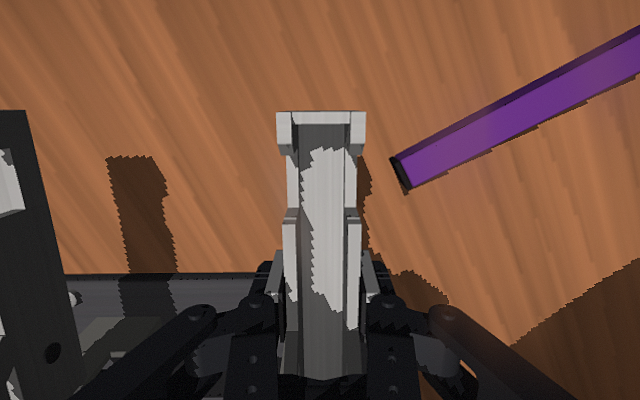

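```bash
python3 - <<'E'
from h import *
import pickle
robot.move_straight(np.array([*st(-78.5,71.2),80.5]),vel=40); stat()
robot.ungrasp(); stat("open")
p=np.array(robot.read_eef_pos())
robot.move_straight(p+[0,0,100],vel=150); stat()
Q=down(SYAW+np.pi)
robot.move_ptp(np.array([*st(-190,0),270]),Q); robot.pause(.1)
pickle.dump(robot.get_calibration("wrist"),open("w6.pkl","wb"))
for n in ("scene","side","wrist"): cv2.imwrite(f"pics/{n}6.png",robot.get_image(n))
stat()
s=cv2.imread("pics/scene6.png"); crop(s,350,230,510,350,5,"pics/c12.png")
E
```

```text
bracket x -1.6 y 71.1 z -2.7 F [-1.9 -2.6  4.6] T [-0.34  0.4   0.12] t 12.0417 w 29.2
open bracket x -1.4 y 71.2 z -3.2 F [0.1 0.8 0.5] T [0.   0.02 0.03] t 12.6333 w 85.2
 bracket x -1.8 y 71.5 z 95.9 F [-0.8 -0.2 -0.5] T [-0.04 -0.05 -0.02] t 13.45 w 85.6
 bracket x -112.3 y 1.2 z 184.8 F [ 0.1  0.3 -0.7] T [ 0.08 -0.1  -0.05] t 14.3833 w 85.3
```

View pics/wrist6.png

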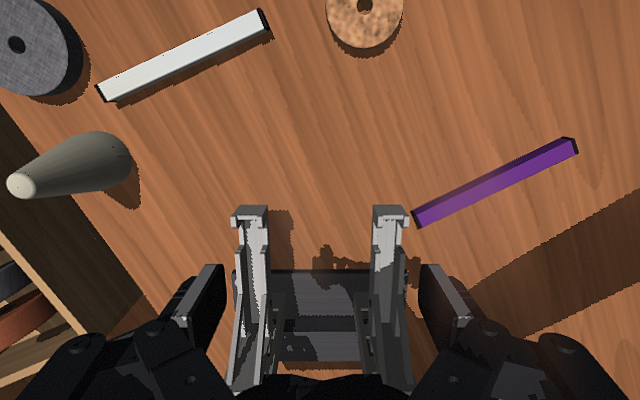

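View pics/c12.png

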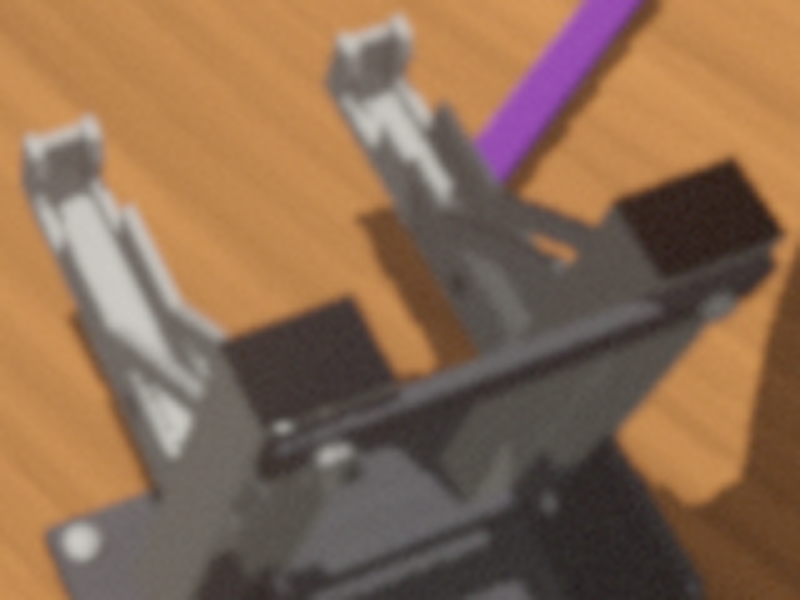

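```bash
python3 - <<'E'
from h import *
im=cv2.imread("pics/wrist6.png"); crop(im,215,195,425,300,3.8,"pics/w6a.png"); crop(im,85,0,285,115,4,"pics/w6b.png")
E
```

```text
(no output)
```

View pics/w6a.png

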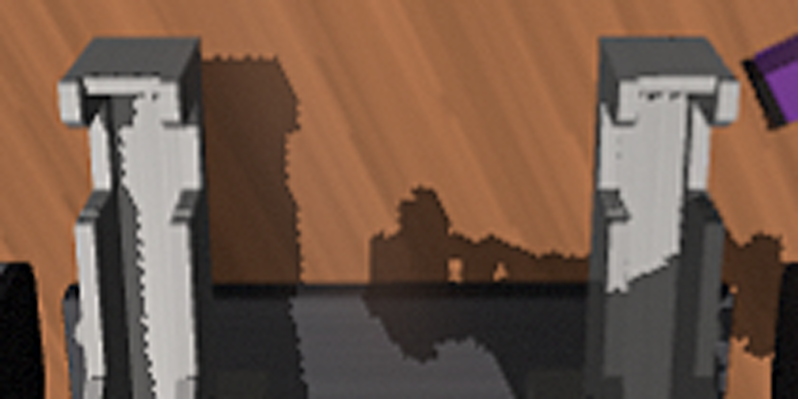

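View pics/w6b.png

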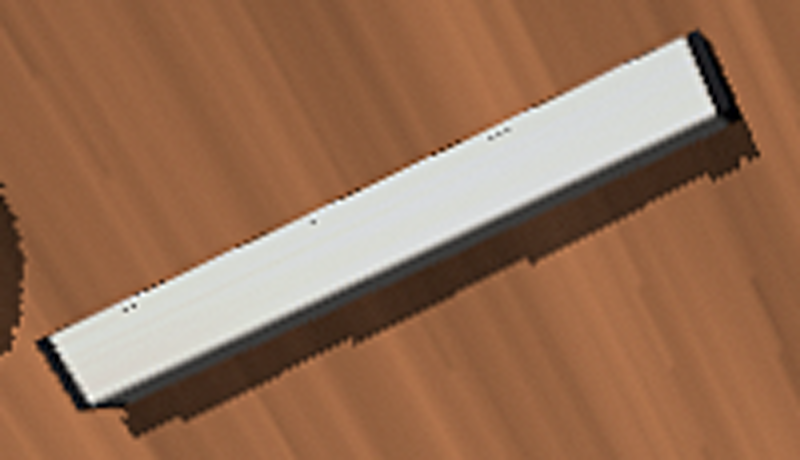

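```bash
python3 - <<'E'
from h import *
import pickle
np.set_printoptions(precision=1,suppress=True)
w=pickle.load(open("w6.pkl","rb")); a=SYAW
def S(P): r=P[:,:2]-SO; return np.c_[r@[np.cos(a),np.sin(a)],r@[-np.sin(a),np.cos(a)]]
T=onz(w,np.array([(60,80),(185,80),(612,80),(738,80),(63,122),(185,122),(612,122),(738,122)])/3.8+[215,195],110.3)
print(S(T))
T=onz(w,np.array([(80,215),(195,215),(605,215),(720,215),(80,190),(720,190)])/3.8+[215,195],[107.6]*6); print("arm",S(T))
P=onz(w,np.array([(40,341),(82,407),(692,30),(735,118)])/4+[85,0],20); print(P)
A=P[:2].mean(0);B=P[2:].mean(0); print((A+B)/2,np.linalg.norm(A-B),np.rad2deg(np.arctan2((A-B)[1],(A-B)[0])))
E
```

```text
[[-153.1  -85.7]
 [-153.1  -54.2]
 [-153.    53.9]
 [-152.9   85.7]
 [-141.6  -85.9]
 [-141.5  -54.8]
 [-141.4   54.5]
 [-141.4   86.7]]
arm [[-113.7  -84.4]
 [-113.6  -54.1]
 [-113.4   54.5]
 [-113.4   84.9]
 [-121.   -83.8]
 [-120.8   84.3]]
[[668.9 -51.   20. ]
 [669.3 -32.3  20. ]
 [472.5 -43.9  20. ]
 [472.  -21.5  20. ]]
[570.7 -37.2  20. ] 197.06756933650118 -2.61045478750712
```

```bash
python3 - <<'E'
from h import *
import pickle
w=pickle.load(open("w6.pkl","rb")); print("cone",onz(w,np.array([(125,165),(90,195)]),0))
y=np.deg2rad(-2.8); q=down(y+np.pi); g=np.array([570.3,-36.8])
print(robot.solve_ik(np.array([*g,100]),q), robot.solve_ik(np.array([*st(-124.5,0),200]),down(np.deg2rad(155.1))))
robot.move_ptp(np.array([*g,110]),q)
pickle.dump(robot.get_calibration("wrist"),open("w7.pkl","wb"))
cv2.imwrite("pics/wrist7.png",robot.get_image("wrist")); print(robot.read_eef_pos(),robot.read_time())
E
```

```text
cone [[704.98036119  34.80093879   0.        ]
 [767.38365792  48.8109472    0.        ]]
[-0.18177036  0.1788912  -0.01959072  1.37231441  0.         -0.13290114] [0.22362263 0.08430436 0.07513575 1.56162771 0.         0.65820961]
[570.94071268 -35.8498419  111.34147759] 15.4
```

View pics/wrist7.png

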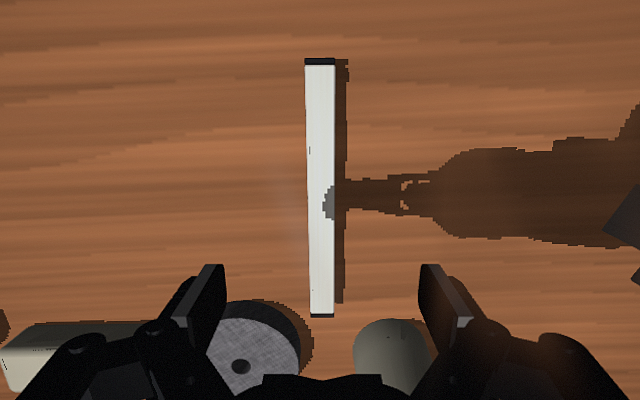

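```bash
python3 - <<'E'
from h import *
import pickle
np.set_printoptions(precision=1,suppress=True)
w=pickle.load(open("w7.pkl","rb")); P=onz(w,np.array([(304,59),(336,59),(310,315),(334,315)]),20)
A=P[:2].mean(0);B=P[2:].mean(0);m=(A+B)/2; print(P,m,np.linalg.norm(A-B),np.rad2deg(np.arctan2(*(A-B)[[1,0]])))
v=(B-A)[:2]; yaw=np.arctan2(v[1],v[0]); g=m[:2]; q=down(yaw+np.pi)
if abs(np.rad2deg(yaw)+2.8)<2 and np.linalg.norm(g-[570.3,-36.8])<6:
    robot.move_straight(np.array([*g,5.]),vel=110,frame=q,stop_force=15)
    robot.close_gripper(50); robot.pause(.1); print(robot.read_gripper_width(),robot.read_eef_pos(),robot.read_ft_force())
    robot.move_straight(np.array([*g,180]),vel=170); print(robot.read_gripper_width(),robot.read_eef_pos(),robot.read_ft_force(),robot.read_ft_torque(),robot.read_time())
E
```

```text
[[472.3 -44.   20. ]
 [473.3 -23.5  20. ]
 [669.1 -51.8  20. ]
 [670.  -31.9  20. ]] [571.2 -37.8  20. ] 196.88292685334957 177.64779648200505
18.677818169273586 [571.5 -37.8   5.4] [0.  0.1 2.5]
18.87547040908822 [570.3 -37.7 178.2] [ 0.1  0.  -1.9] [-0.  0.  0.] 18.4083
```

```bash
python3 - <<'E'
from h import *
import pickle
q=down(np.deg2rad(155.1)); 
robot.move_ptp(np.array([*st(-124.5,0),180]),q)
t=np.array([*st(-124.5,0),135]); robot.move_straight(t,vel=120); robot.pause(.2)
print(np.array(robot.read_eef_pos())-t,robot.read_time())
pickle.dump(robot.get_calibration("wrist"),open("w8.pkl","wb"))
for n in ("scene","side","wrist"): cv2.imwrite(f"pics/{n}8.png",robot.get_image(n))
s=cv2.imread("pics/scene8.png"); crop(s,340,190,500,310,5,"pics/c13.png")
d=cv2.imread("pics/side8.png"); crop(d,215,220,375,340,5,"pics/c14.png")
E
```

```text
[0.95703546 0.02664039 1.36547018] 20.05
```

View pics/wrist8.png

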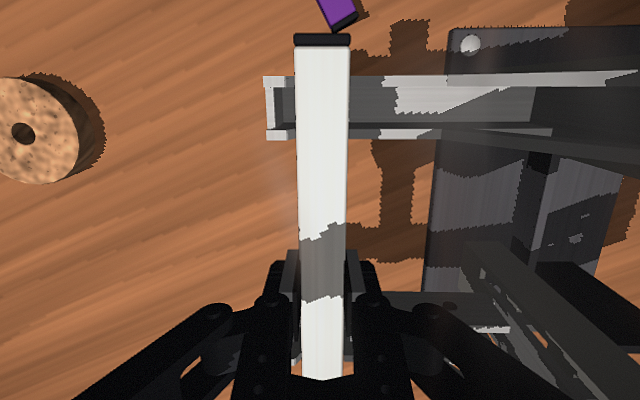

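View pics/c13.png

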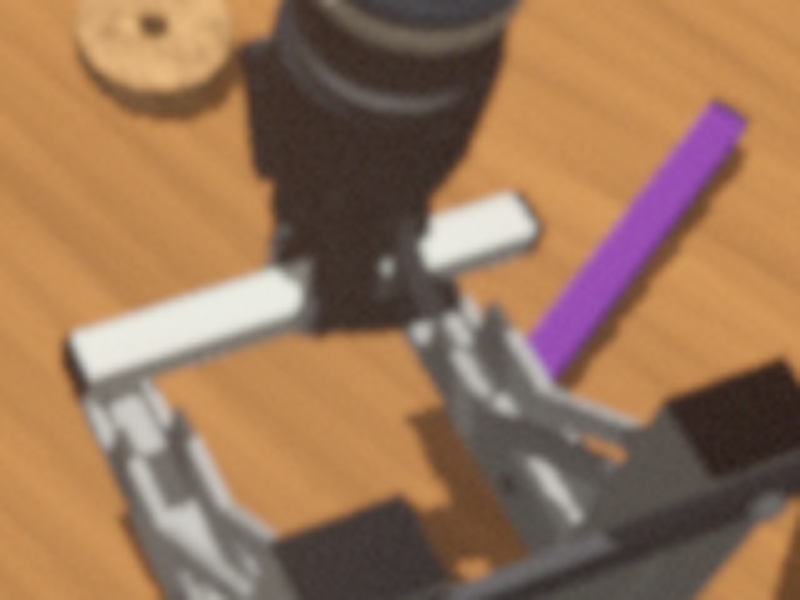

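View pics/c14.png

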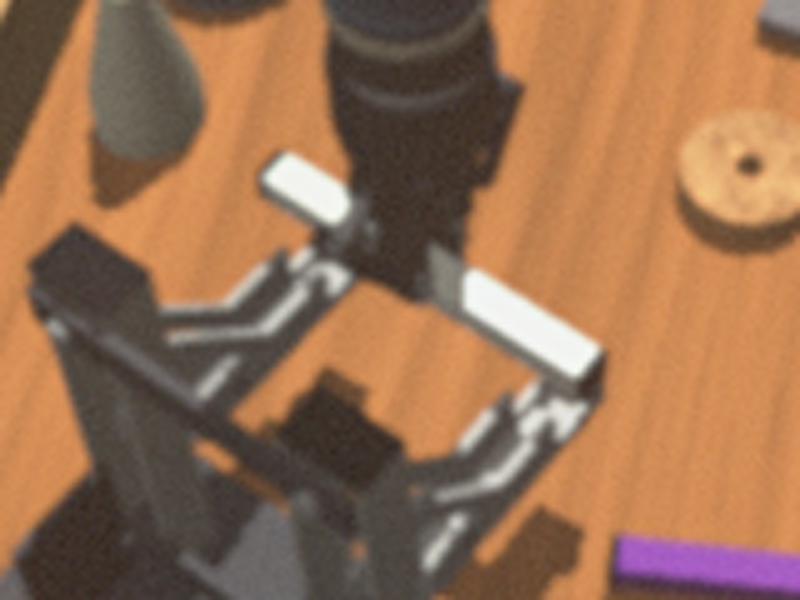

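```bash
python3 - <<'E'
from h import *
import pickle
np.set_printoptions(precision=1,suppress=True)
w=pickle.load(open("w8.pkl","rb")); a=SYAW
def S(P): r=P[:,:2]-SO; return np.c_[r@[np.cos(a),np.sin(a)],r@[-np.sin(a),np.cos(a)]]
print(S(onz(w,np.array([(264,76),(266,138),(295,90),(349,90),(296,300),(349,300),(322,36)]),[110.3,110.3,151.5,151.5,151.5,151.5,151.5])))
E
```

```text
[[-152.4   84.8]
 [-153.1   55.7]
 [-134.9   79.4]
 [-115.3   79.3]
 [-136.8  -10.3]
 [-113.   -10.4]
 [-125.1   97. ]]
```

```bash
python3 - <<'E'
from h import *
f=lambda t:print(t,np.round(robot.read_eef_pos(),1),np.round(robot.read_ft_force(),1),np.round(robot.read_ft_torque(),2),robot.read_time())
p=st(-124.8,0.5)
r=robot.move_straight(np.array([*p,104.]),vel=80,stop_force=8); f(r)
if not r:
    r=robot.move_straight(np.array([*p,84.]),vel=25,stop_force=7); f(r)
    robot.pause(.1); f("")
for n in ("scene","side","wrist"): cv2.imwrite(f"pics/{n}9.png",robot.get_image(n))
s=cv2.imread("pics/scene9.png"); crop(s,340,190,500,310,5,"pics/c15.png")
E
```

```text
False [507.2 184.  103. ] [-0.3 -0.4 -1.2] [ 0.02 -0.02 -0.02] 20.7417
True [508.1 184.2  90.7] [-0.6  0.4  4.3] [-0.07  0.07  0.07] 21.325
 [508.1 184.2  90.6] [-0.7 -1.6  5.6] [-0.    0.08 -0.05] 21.425
```

View pics/wrist9.png

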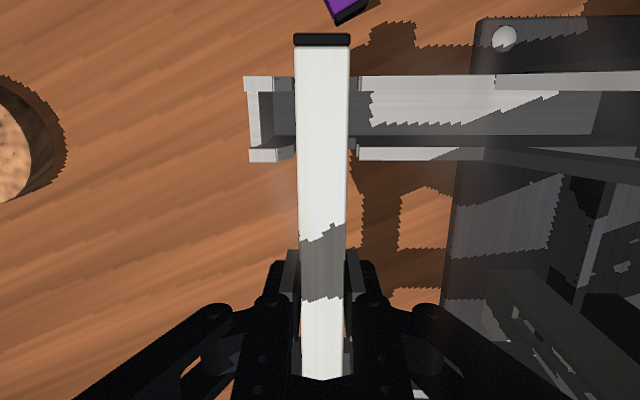

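View pics/c15.png

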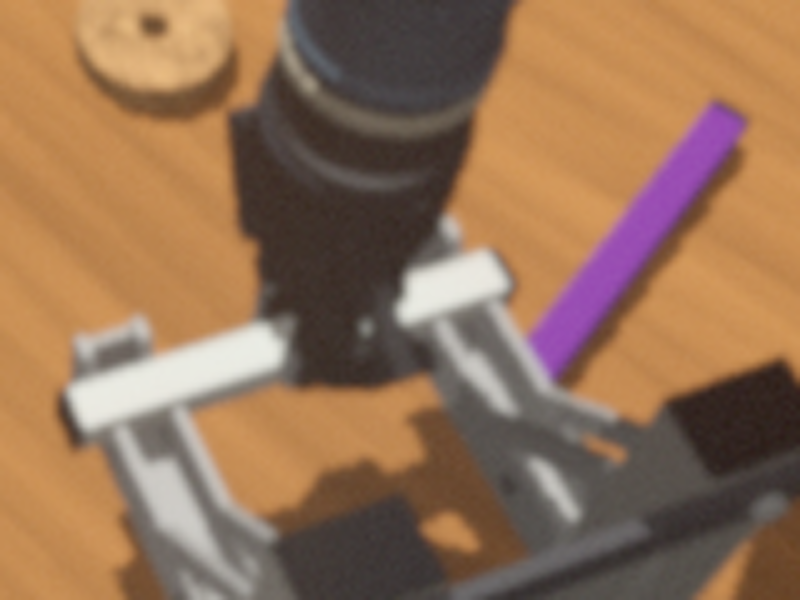

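```bash
python3 - <<'E'
from h import *
f=lambda t:print(t,np.round(robot.read_eef_pos(),1),np.round(robot.read_ft_force(),1),np.round(robot.read_ft_torque(),2),robot.read_time())
p=np.array(robot.read_eef_pos())
r=robot.move_straight(np.array([*st(-124.6,0.5),88.]),vel=20,stop_force=8); f(r)
robot.ungrasp(); f("open")
p=np.array(robot.read_eef_pos()); robot.move_straight(p+[0,0,40],vel=60); robot.move_straight(p+[0,0,150],vel=180); 
f("")
robot.move_ptp(np.array([*st(-250,0),290]),down(SYAW+np.pi)); robot.pause(.3)
for n in ("scene","side","wrist"): cv2.imwrite(f"pics/{n}10.png",robot.get_image(n))
s=cv2.imread("pics/scene10.png"); crop(s,340,210,500,330,5,"pics/c16.png"); f("")
E
```

```text
False [508.2 184.3  90.6] [-4.  -1.9 11.6] [-0.26  0.86 -0.04] 21.825
open [508.  184.4  87.8] [0.4 0.2 0.2] [0.   0.01 0.05] 22.4833
 [507.6 184.3 236.7] [-0.6  0.7 -0.8] [-0.05 -0.04 -0.  ] 24.0583
 [455.8  70.5 290. ] [ 0.8 -0.2  0.1] [-0.07  0.01 -0.05] 26.0833
```

View pics/wrist10.png

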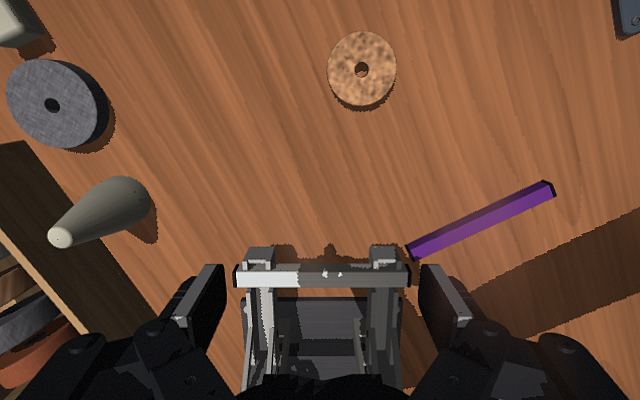

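View pics/c16.png

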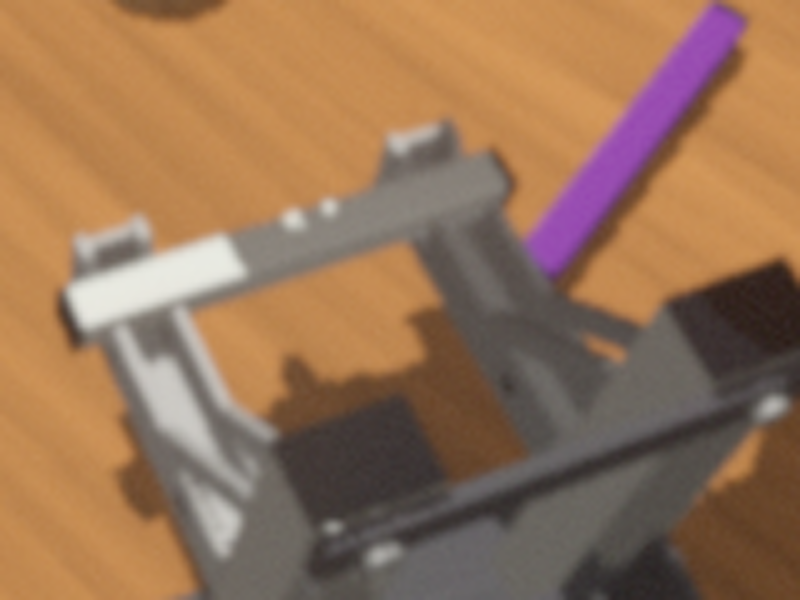

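View pics/side10.png

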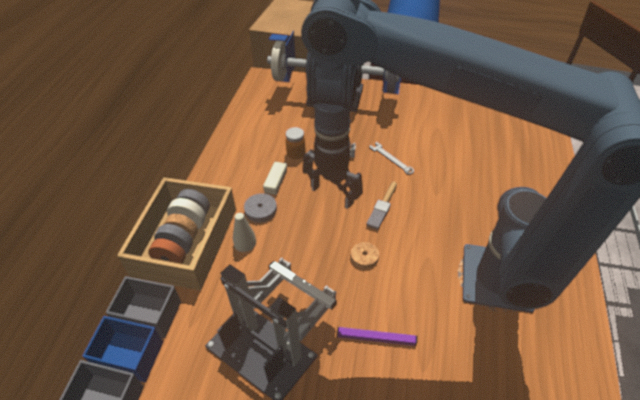

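```bash
python3 -c "
from bench import robot
robot.finish_job(); print(robot.read_time())"
```

```text
the job is handed in; nothing more can be done
the job is handed in; nothing more can be done
```

The job is handed in at about 26 s of the 64 s limit. The long bracket is hooked into the empty upright, and the rail lies in the saddles of both brackets.

- **Bracket:** It met the upright's face with the tabs through the slots. It then went down until it resisted at about 18 N, at the expected home height within about 3 mm. The wrist picture taken after letting go shows both bracket tips level, at y = -70 and +70 mm in the stand's frame.
- **Rail:** It touched down with its centre at about 95 mm, the expected height. After letting go it lies level, with its ends sticking out equally past both brackets.
- **Everything else:** In the last pictures the other objects in view had not moved, including the purple look-alike. The short bracket was hidden behind the arm in the last side picture. It was not touched, but I did not check it at the end.

**Disagreements:**
- The face was met about 2 mm nearer the robot than my camera fit of the stand. The saddle position showed the same shift, so I corrected for it when placing the rail.
- Before insertion, the camera views disagreed by 1–2 mm sideways. That was within the slots' play, and the tabs went in on the first push.

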